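Sweep loose tube caps off the work board into the catch bin

ROBOT

A 6-joint arm with a two-finger parallel gripper is mounted at the origin on the work surface. World frame = base frame: x ahead of the robot, y to its left, z up, the work surface at z = 0. Lengths are in m, angles in degrees, forces in N, time in s.
With the tool pointing down it reaches from about 0.35 to 0.875 m from the base axis. Payload 4.2 kg.
Tool frame: the origin (TCP) lies where the fingers leave the gripper's body, on its centre line; the fingertips stand 70 mm ahead of it and the grasp point (between the pads) lies 51 mm ahead of it; z points along the fingers, y is the direction in which the jaws open and shut (so a half turn about z gives the same grasp; the last joint's range is limited). The gripper opens to 87 mm and grips with 3 to 60 N. Pads are 19 mm wide; open, the fingers measure 117 mm over their backs; the gripper's body (75 mm by 190 mm) begins 51 mm behind the grasp point.
Start: joints at [-55.141, 22.042, 0.453, 0, -68.411, -14.817], TCP at [0.214, -0.587, 0.292] pointing down, gripper open.
Joint ranges: [-179.83, 179.83], [-69.29, 118.12], [-61.27, 80.66], [-181.25, 117.63], [-171.15, -9.14], [-177.46, 177.46]. Speed limits (degrees/s): [159.86, 159.86, 180, 180, 180, 180].

INTERFACE

Orientations are given as a 3x3 rotation matrix whose columns are the frame's x, y, z axes.
In Python, from station import sense, capture, camera_model, finish_job gives the robot as it stands.
- The arm moves only by the shell command python3 -m inch 'ROWS'. ROWS is JSON, a list of rows, each an object with "hand": the closure, from 0 (fully open) to 1 (shut); "slide": the shift along the world's x, y, z in cm, a list of three; "yaw": the turn about the world's z in rad. A call has 1 to 10 rows; each row is the pose to reach, as a shift and turn from the pose commanded when the call began; what a row does not reach only later rows make up. A row lasts 1/8 s, in which the tool goes at most 62.5 mm and 10.7 degrees, less where a joint would pass 70% of its speed; a pose out of reach is approached as far as the arm can. A call with a gripper value outside its range is refused whole. The fingers move at their own pace and stop on an object; the grip force is fixed at half the most. Time passes only in rows, so rows that repeat a pose let the fingers close. It gives the time, the measured TCP pose, the force and the opening at its end, in the units of the state.
- sense(): the state, without advancing time (a new reading comes with each control period).
- capture(name): name is "scene" or "top"; returns the picture (480x640x3 uint8, blue, green, red); there is no depth.
- camera_model(name): a dict with "mtx" (3x3 intrinsics, pixels), "k1" (the pictures are not rectified: a ray, as slopes to the right and down, at radius r is drawn at 1 + k1 r^2 times it, then the intrinsics apply), "xyz" and "orientation" of the camera in the world. Camera axes: x right, y up, looking along -z (the intrinsics and any distortion apply to the point x, -y, -z); pixel columns grow to the right and rows downward; lengths in m; the calibration is good to about 2 mm. A picture is of the moment at which its call begins. camera_model takes no time and is no camera call.
- finish_job(): hands the job in, once; it reports no verdict.
The state is a dict: "time_s": time; "joints": joint angles; "joint_velocities": joint speeds; "effort": joint torques, N m; "tcp_pos": TCP position; "ee_rot": TCP orientation; "wrist_force": force on the tool from outside, world axes, zero at the start; "moment": the same for the moment, N m; "gripper_width": opening from 0.0 (shut) to 1.0 (fully open).
Only numpy, scipy, OpenCV 4.12 (cv2) and the standard library are available. Lean on these libraries where they do the work, as an engineer would, in place of code of your own. Each camera call takes 0.05 s, during which the arm holds its last target. There are 200 camera calls.

TASK

Clear the three loose green screw caps off the white work board: with the fingertips, sweep each one along the board and over its open end into the steel catch bin that stands there, sliding them and never picking one up. Leave the two capped vials standing where they are on the board.

Things in the scene. Friction and masses are not known exactly. Their poses are not given: they have to be found in the camera images.
- board: white board fixed on the bench: flat top 260 (its x) by 180 mm (its y), 50 mm above the bench. Origin: centre of underside. Its ends (y = -90, +90 mm) are open; its sides (x = -130, +130 mm) have lips 6 mm high. Three loose caps and two vials stand on it in any order, one in each lane along y: x = -104, -52, 0, 52, 104 mm (4 mm either way), within 42 mm of y = 0.
- bin: low open steel catch bin, fixed against one end of the board (which end varies), same axes as the board: 260 by 90 mm outside, 45 mm high, walls 3 mm, its rim 5 mm below the board's top, 1 mm gap between board and bin. Origin: centre of its underside at bench height, 136 mm from the board's centre along the board's +y or -y.
- rack: black tube rack block, fixed against the other end of the board, 260 by 90 mm, 45 mm high, with green tube caps standing up to 61 mm above the bench. Origin: centre of its underside. Nothing belongs there.
- cap_a: loose green screw cap (one of three alike, about 10 to 20 g), lying closed side up on the board: ribbed disc 22 mm in diameter, 14 mm high. Origin: centre of the underside as it lies at the start; z up at the start. It slides when pushed and may turn over as it drops into the bin.
- cap_a_center (a point): centre of cap_a, 7 mm above its underside
- cap_b: loose green screw cap (one of three alike, about 10 to 20 g), lying closed side up on the board: ribbed disc 22 mm in diameter, 14 mm high. Origin: centre of the underside as it lies at the start; z up at the start. It slides when pushed and may turn over as it drops into the bin.
- cap_b_center (a point): centre of cap_b, 7 mm above its underside
- cap_c: loose green screw cap (one of three alike, about 10 to 20 g), lying closed side up on the board: ribbed disc 22 mm in diameter, 14 mm high. Origin: centre of the underside as it lies at the start; z up at the start. It slides when pushed and may turn over as it drops into the bin.
- cap_c_center (a point): centre of cap_c, 7 mm above its underside
- vial_a: capped amber vial standing upright on the board, loose: glass body 30 mm in diameter, 48 mm high with the same kind of green cap on top. Origin: centre of its underside. To be left standing where it is.
- vial_b: capped amber vial standing upright on the board, loose: glass body 30 mm in diameter, 48 mm high with the same kind of green cap on top. Origin: centre of its underside. To be left standing where it is.

How it is judged (in metres and radians):
At the end, for the whole second after the job is handed in: All three loose caps lie at rest inside the catch bin (centres within its walls and lower than 36 mm above its underside); both vials stand upright (within 0.15 rad) within 15 mm of where they started (x of cap_a_center in the frame of bin between -0.128 and 0.128 m and y of cap_a_center in the frame of bin between -0.043 and 0.043 m and z of each of cap_a_center, cap_b_center, cap_c_center in the frame of bin below 0.036 m and linear speed of each of cap_a, cap_b, cap_c below 0.03 m/s and x of cap_b_center in the frame of bin between -0.128 and 0.128 m and y of cap_b_center in the frame of bin between -0.043 and 0.043 m and x of cap_c_center in the frame of bin between -0.128 and 0.128 m and y of cap_c_center in the frame of bin between -0.043 and 0.043 m and distance of each of vial_a, vial_b from where it was at the start of the episode below 0.015 m and angle between each of vial_a, vial_b's own z axis and vertical below 0.15 rad); the robot touches nothing.
It fails at once if a loose cap is lifted: its centre comes more than 28 mm above the board's top (it lies 7 mm above it) (z of any of cap_a_center, cap_b_center, cap_c_center in the frame of board above 0.078 m).
It fails at once if a standing vial is shifted more than 15 mm or tipped more than 0.3 rad (distance of any of vial_a, vial_b from where it was at the start of the episode above 0.015 m or angle between any of vial_a, vial_b's own z axis and vertical above 0.3 rad).
It also fails if it takes over 45 s, if anything falls off the work surface, if the arm or the gripper's body presses on something with over 40 N, if the wrist force passes 120 N, or if a joint passes its speed limit or range.

## Working session

There is one attempt and no reset: what is moved stays moved. The work goes in short steps, Python scripts to look and compute and a shell command to move; the robot and the scene stay as the last step left them, time stands still between calls to the robot, and variables do not carry over. Pictures are saved under pics/ and viewed, about 8 in all and at most 12, crops included, and the job is handed in when it is done.

```bash
mkdir -p pics; ls
python3 - <<'E'
from station import *
import cv2
for n in("top","scene"):
    cv2.imwrite(f"pics/{n}0.png",capture(n)); m=camera_model(n); print(n,m)
s=sense(); print(s["time_s"],s["tcp_pos"],s["ee_rot"],s["gripper_width"])
E
```

```text
pics
top {'mtx': array([[508.58668409,   0.        , 322.26494709],
       [  0.        , 508.58668409, 243.4195743 ],
       [  0.        ,   0.        ,   1.        ]]), 'k1': -0.09400770137874888, 'xyz': array([0.4964281 , 0.03279668, 0.76080685]), 'orientation': array([[-0.00449831,  0.99237342, -0.12318589],
       [-0.99973231, -0.00166709,  0.02307674],
       [ 0.02269538,  0.12325672,  0.99211527]])}
scene {'mtx': array([[584.80618358,   0.        , 317.79859618],
       [  0.        , 584.80618358, 243.00093961],
       [  0.        ,   0.        ,   1.        ]]), 'k1': 0.060661023919777415, 'xyz': array([0.97384548, 0.33341869, 0.47854453]), 'orientation': array([[-0.62248592, -0.48301026,  0.61580222],
       [ 0.7825389 , -0.3720583 ,  0.49920487],
       [-0.01200675,  0.79263719,  0.60957537]])}
0.1 [ 0.21408568 -0.58674853  0.29126877] [[-9.39500777e-01 -3.42545961e-01 -7.44250450e-04]
 [-3.42546763e-01  9.39498972e-01  1.84297411e-03]
 [ 6.79191929e-05  1.98641619e-03 -9.99998025e-01]] 1.0056354850712432
```

View pics/top0.png

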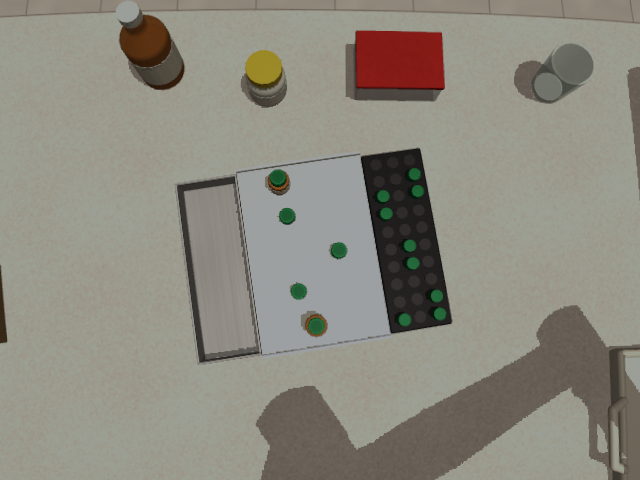

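View pics/scene0.png

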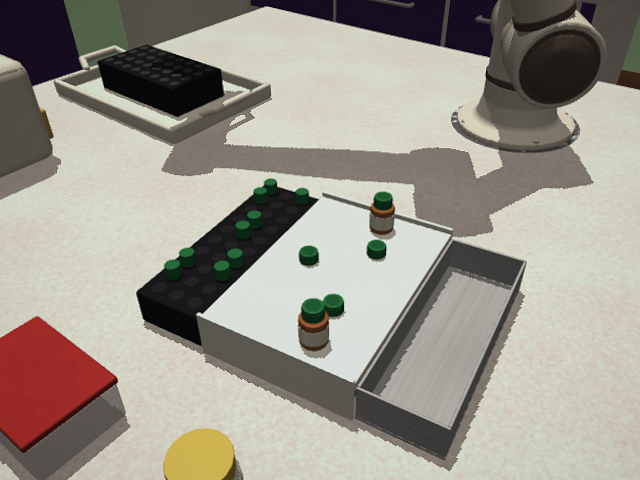

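```bash
cat > h.py <<'E'
from station import *
import cv2, numpy as np
def world(n,px,z):
    m=camera_model(n); u=np.atleast_2d(np.array(px,float)); K=m["mtx"]
    d=(u-K[:2,2])/[K[0,0],K[1,1]]; s=d.copy()
    for _ in range(20): s=d/(1+m["k1"]*(s**2).sum(1,keepdims=True))
    r=np.c_[s[:,0],-s[:,1],-np.ones(len(s))]@np.array(m["orientation"]).T
    o=np.array(m["xyz"]); return (o+r*((z-o[2])/r[:,2])[:,None])[:,:2]
def greens(n,img,lo=8):
    hsv=cv2.cvtColor(img,cv2.COLOR_BGR2HSV)
    m=cv2.inRange(hsv,(55,120,30),(85,255,255))
    k,_,st,c=cv2.connectedComponentsWithStats(m)
    return [(c[i],st[i]) for i in range(1,k) if st[i,4]>lo]
E
python3 - <<'E'
from h import *
a=cv2.imread("pics/top0.png"); hsv=cv2.cvtColor(a,cv2.COLOR_BGR2HSV)
print("cols",hsv[300,350],hsv[100,500],hsv[250,339])
w=cv2.inRange(hsv,(95,10,120),(130,80,255)); w=cv2.morphologyEx(w,cv2.MORPH_OPEN,np.ones((5,5)))
cs,_=cv2.findContours(w,0,2); c=max(cs,key=cv2.contourArea)
q=cv2.boxPoints(cv2.minAreaRect(c)); print("board px",q,cv2.contourArea(c)); b=world("top",q,.05); print(b,b.mean(0))
e=[b[(i+1)%4]-b[i] for i in range(4)]; print([(np.linalg.norm(v),np.degrees(np.arctan2(v[1],v[0]))) for v in e])
for c,s in greens("top",a): 
    if s[0]<360: print(c.round(1),s,"z.064",world("top",c,.064)[0].round(4),"z.112",world("top",c,.112)[0].round(4))
E
```

```text
cols [103  11 163] [ 23  26 156] [ 70 162  88]
board px [[337.4865  322.9189 ]
 [386.13513 314.81082]
 [389.16217 332.973  ]
 [340.51355 341.0811 ]] 560.0
[[ 0.47361246 -0.00434078]
 [ 0.48431683 -0.07228682]
 [ 0.45919528 -0.0761093 ]
 [ 0.44865034 -0.00834883]] [ 0.46644373 -0.04027143]
[(np.float64(0.06878406957272132), np.float64(-81.04707985426515)), (np.float64(0.025410703810885844), np.float64(-171.34827799675097)), (np.float64(0.06857606266298913), np.float64(98.84546549258562)), (np.float64(0.025281852560814954), np.float64(9.12186395854915))]
[277.5 177.6] [270 170  16  17 212] z.064 [0.6761 0.079 ] z.112 [0.6637 0.0758]
[286.8 215.6] [279 208  16  16 191] z.064 [0.622  0.0658] z.112 [0.6134 0.0635]
[338.3 249.9] [331 243  16  15 188] z.064 [ 0.5739 -0.0056] z.112 [ 0.5685 -0.0029]
[298.2 290.9] [291 284  15  15 182] z.064 [0.5177 0.0497] z.112 [0.5162 0.0485]
[315.8 325.4] [308 318  16  16 205] z.064 [0.4708 0.0259] z.112 [0.4726 0.0264]
```

Run:
```python
from h import *
b=world("top",[(237,171),(360,154),(390,334),(261,354)],.05); ctr=b.mean(0)
v=b[0]-b[1]+b[3]-b[2]; th=np.arctan2(v[1],v[0]); print("lane",np.degrees(th),ctr,np.linalg.norm(np.diff(b,axis=0),axis=1))
Y=np.array([np.cos(th),np.sin(th)]); X=np.array([Y[1],-Y[0]])
P={"v1":(.6637,.0758),"c1":(.622,.0658),"c2":(.5739,-.0056),"c3":(.5177,.0497),"v2":(.4726,.0264)}
s=sense(); t=s["tcp_pos"][:2]; R=s["ee_rot"]; print("jaw",np.degrees(np.arctan2(R[1][1],R[0][1])))
for k,p in P.items():
    l=(np.array(p)-ctr)@np.c_[X,Y]; out=[]
    if k[0]=='c':
        for y in (l[1]-.030,.100): out.append(((ctr+X*l[0]+Y*y-t)*100).round(1))
    print(k,(l*1000).round(1),out)
```

```text
lane 98.26622844819198 [0.5734898  0.03080848] [0.17898076 0.2601128  0.18044344]
jaw 110.03210513332367
v1 [95.7 31.6] []
c1 [53.  27.7] [array([41.2, 62.3]), array([39.8, 72.4])]
c2 [ -4.8 -36.1] [array([36.4, 55.1]), array([34. , 71.6])]
c3 [-52.5  26.7] [array([30.8, 60.7]), array([29.3, 70.9])]
v2 [-100.5   10.1] []
```

```bash
python3 -m inch '[{"hand":0.93,"slide":[20,20,-4],"yaw":0.7},{"hand":0.93,"slide":[20,20,-4],"yaw":0.7},{"hand":0.93,"slide":[20,20,-4],"yaw":0.7},{"hand":0.93,"slide":[20,20,-4],"yaw":0.7},{"hand":0.93,"slide":[36.4,55.1,-8],"yaw":1.365},{"hand":0.93,"slide":[36.4,55.1,-8],"yaw":1.365},{"hand":0.93,"slide":[36.4,55.1,-8],"yaw":1.365},{"hand":0.93,"slide":[36.4,55.1,-8],"yaw":1.365},{"hand":0.93,"slide":[36.4,55.1,-8],"yaw":1.365},{"hand":0.93,"slide":[36.4,55.1,-8],"yaw":1.365}]'; python3 -m inch '[{"hand":0.93,"slide":[0,0,0],"yaw":0},{"hand":0.93,"slide":[0,0,0],"yaw":0}]'; python3 -c "
from h import *
s=sense();print(s['time_s'],s['tcp_pos'],s['ee_rot'],s['joints'],s['gripper_width'])"
```

```text
time_s: 1.35
tcp_pos: [0.5571, -0.0769, 0.2169]
ee_rot: [[0.144, -0.99, -0.0], [-0.99, -0.144, -0.0], [-0.0, 0.0, -1.0]]
wrist_force: [1.0, -0.2, -0.5]
gripper_width: 0.077
time_s: 1.6
tcp_pos: [0.5564, -0.0787, 0.2168]
ee_rot: [[0.144, -0.99, -0.001], [-0.99, -0.144, -0.0], [-0.0, 0.001, -1.0]]
wrist_force: [-0.1, -0.5, -0.0]
gripper_width: 0.069
1.6 [ 0.55637348 -0.07870207  0.21684607] [[ 1.44186339e-01 -9.89549516e-01 -1.43326176e-03]
 [-9.89550550e-01 -1.44186328e-01 -1.11541089e-04]
 [-9.62813192e-05  1.43436767e-03 -9.99998967e-01]] [ 8.46823031e+00  1.97830144e+01 -1.46553948e+01 -6.99161637e-03
 -5.56437567e+01 -1.74111832e-01] 0.06948952395859753
```

```bash
python3 -m inch '[{"hand":0.93,"slide":[2.2,4.3,0],"yaw":0},{"hand":0.93,"slide":[2.2,4.3,-3.5],"yaw":0},{"hand":0.93,"slide":[2.2,4.3,-7],"yaw":0},{"hand":0.93,"slide":[2.2,4.3,-7],"yaw":0},{"hand":0.93,"slide":[2.2,4.3,-7],"yaw":0}]'; python3 -c "
from h import *
cv2.imwrite('pics/s1.png',capture('scene')[120:360,100:500].repeat(2,0).repeat(2,1))"
```

```text
time_s: 2.22
tcp_pos: [0.5793, -0.0369, 0.1488]
ee_rot: [[0.143, -0.99, 0.002], [-0.99, -0.143, -0.0], [0.001, -0.002, -1.0]]
wrist_force: [-0.1, -0.5, 0.3]
gripper_width: 0.069
```

View pics/s1.png

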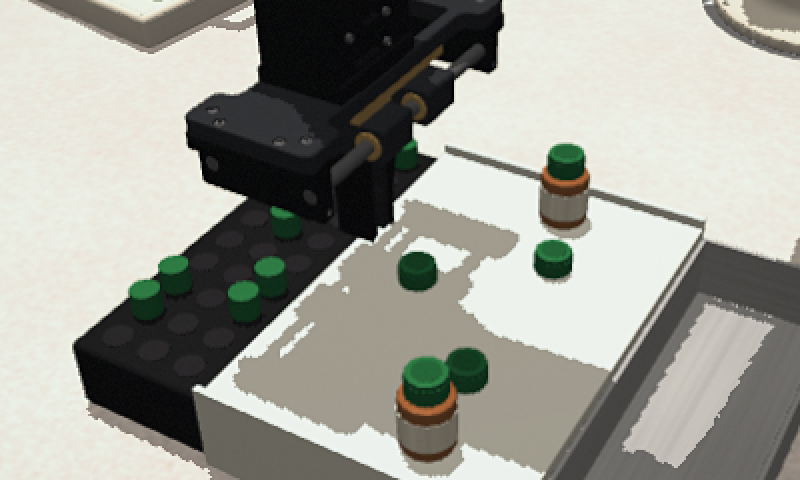

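The closed fingers stand behind the middle cap, which is at crop pixel (417,270). Both vials and the other two caps are untouched. Next I lower the fingers and sweep.

```bash
python3 -m inch '[{"hand":0.93,"slide":[0,0,-1.2],"yaw":0},{"hand":0.93,"slide":[0,0,-2.4],"yaw":0},{"hand":0.93,"slide":[0,0,-2.4],"yaw":0},{"hand":0.93,"slide":[-0.15,1,-2.4],"yaw":0},{"hand":0.93,"slide":[-0.3,2,-2.4],"yaw":0},{"hand":0.93,"slide":[-0.44,3,-2.4],"yaw":0},{"hand":0.93,"slide":[-0.6,4.2,-2.4],"yaw":0},{"hand":0.93,"slide":[-0.8,5.4,-2.4],"yaw":0},{"hand":0.93,"slide":[-0.95,6.6,-2.4],"yaw":0},{"hand":0.93,"slide":[-1.1,7.8,-2.4],"yaw":0}]'
python3 -m inch '[{"hand":0.93,"slide":[-0.15,1.2,0],"yaw":0},{"hand":0.93,"slide":[-0.3,2.2,0],"yaw":0},{"hand":0.93,"slide":[-0.46,3.2,0],"yaw":0},{"hand":0.93,"slide":[-0.6,4.2,0],"yaw":0},{"hand":0.93,"slide":[-0.75,5.2,0],"yaw":0},{"hand":0.93,"slide":[-0.9,6.2,0],"yaw":0},{"hand":0.93,"slide":[-1.05,7.2,0],"yaw":0},{"hand":0.93,"slide":[-1.2,8.2,0],"yaw":0},{"hand":0.93,"slide":[-1.3,8.9,0],"yaw":0},{"hand":0.93,"slide":[-1.3,8.9,0],"yaw":0}]'
python3 -c "
from h import *
cv2.imwrite('pics/s2.png',capture('scene')[120:420,150:550].repeat(2,0).repeat(2,1))"
```

```text
time_s: 3.52
tcp_pos: [0.5676, 0.0429, 0.1234]
ee_rot: [[0.144, -0.99, 0.0], [-0.99, -0.144, -0.0], [0.0, -0.0, -1.0]]
wrist_force: [0.1, -0.4, -0.1]
gripper_width: 0.073
time_s: 4.78
tcp_pos: [0.5547, 0.1316, 0.1234]
ee_rot: [[0.144, -0.99, 0.0], [-0.99, -0.144, 0.0], [0.0, -0.0, -1.0]]
wrist_force: [-0.7, 0.3, -0.6]
gripper_width: 0.07
```

View pics/s2.png

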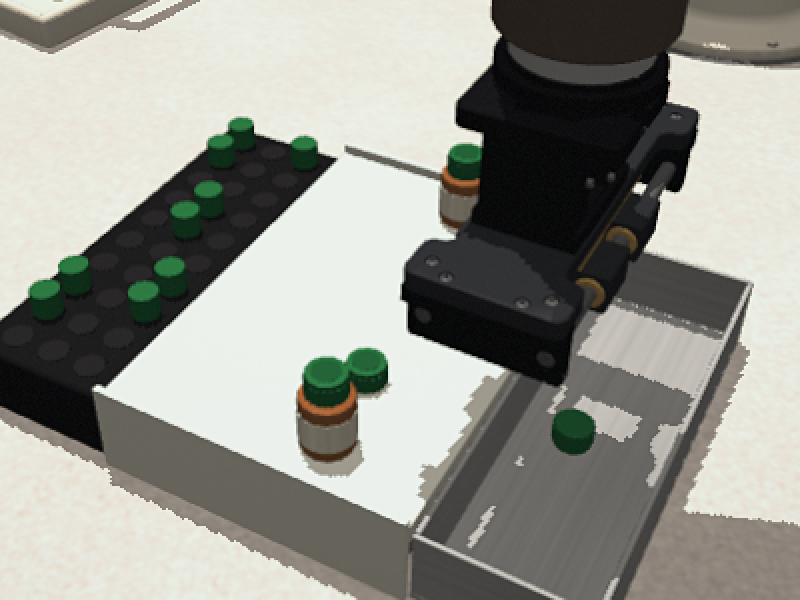

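The first cap is in the bin at crop pixel (573,430), and both vials are undisturbed. Next is the far cap.

```bash
python3 -m inch '[{"hand":0.93,"slide":[0,0,4],"yaw":0},{"hand":0.93,"slide":[0,0,8],"yaw":0},{"hand":0.93,"slide":[3.4,-4.8,8],"yaw":0},{"hand":0.93,"slide":[6.9,-9.5,8],"yaw":0},{"hand":0.93,"slide":[6.9,-9.5,8],"yaw":0},{"hand":0.93,"slide":[6.9,-9.5,8],"yaw":0},{"hand":0.93,"slide":[6.9,-9.5,4],"yaw":0},{"hand":0.93,"slide":[6.9,-9.5,2.5],"yaw":0},{"hand":0.93,"slide":[6.9,-9.5,2.5],"yaw":0}]'
python3 -c "
from h import *
cv2.imwrite('pics/s3.png',capture('scene')[120:420,150:550].repeat(2,0).repeat(2,1))"
```

```text
time_s: 5.95
tcp_pos: [0.6229, 0.0366, 0.1474]
ee_rot: [[0.145, -0.989, -0.003], [-0.989, -0.145, -0.001], [0.001, 0.003, -1.0]]
wrist_force: [0.4, 0.7, 0.6]
gripper_width: 0.071
```

View pics/s3.png

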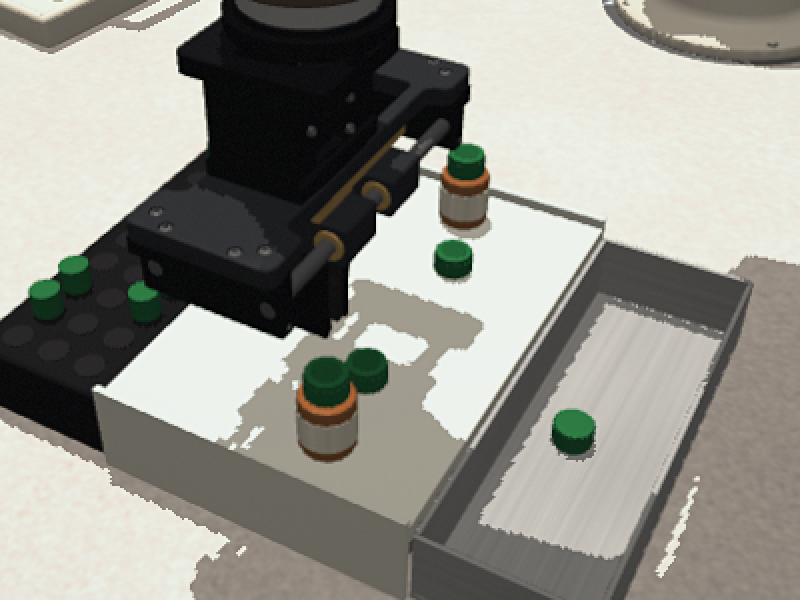

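The fingers hang behind the far cap at crop pixel (367,370), clear of the vial at (327,410). I lower them and sweep.

```bash
python3 -m inch '[{"hand":0.93,"slide":[0,0,-1.2],"yaw":0},{"hand":0.93,"slide":[0,0,-2.2],"yaw":0},{"hand":0.93,"slide":[0,0,-2.2],"yaw":0},{"hand":0.93,"slide":[-0.15,1,-2.2],"yaw":0},{"hand":0.93,"slide":[-0.3,2,-2.2],"yaw":0},{"hand":0.93,"slide":[-0.44,3,-2.2],"yaw":0},{"hand":0.93,"slide":[-0.6,4,-2.2],"yaw":0},{"hand":0.93,"slide":[-0.73,5,-2.2],"yaw":0},{"hand":0.93,"slide":[-0.87,6,-2.2],"yaw":0},{"hand":0.93,"slide":[-1.0,7,-2.2],"yaw":0}]'
python3 -m inch '[{"hand":0.93,"slide":[-0.15,1,0],"yaw":0},{"hand":0.93,"slide":[-0.3,2,0],"yaw":0},{"hand":0.93,"slide":[-0.45,3,0],"yaw":0},{"hand":0.93,"slide":[-0.52,3.4,0],"yaw":0},{"hand":0.93,"slide":[-0.52,3.4,0],"yaw":0},{"hand":0.93,"slide":[-0.52,3.4,4],"yaw":0},{"hand":0.93,"slide":[-0.52,3.4,8],"yaw":0},{"hand":0.93,"slide":[-0.52,3.4,8],"yaw":0}]'
python3 -c "
from h import *
cv2.imwrite('pics/s4.png',capture('scene')[120:420,150:550].repeat(2,0).repeat(2,1))"
```

```text
time_s: 7.25
tcp_pos: [0.6136, 0.1068, 0.1264]
ee_rot: [[0.144, -0.99, -0.0], [-0.99, -0.144, -0.0], [0.0, 0.0, -1.0]]
wrist_force: [-0.0, -0.6, 0.9]
gripper_width: 0.072
time_s: 8.25
tcp_pos: [0.6103, 0.1404, 0.2106]
ee_rot: [[0.144, -0.99, 0.008], [-0.99, -0.144, 0.003], [-0.002, -0.008, -1.0]]
wrist_force: [-0.1, -0.7, -0.5]
gripper_width: 0.069
```

View pics/s4.png

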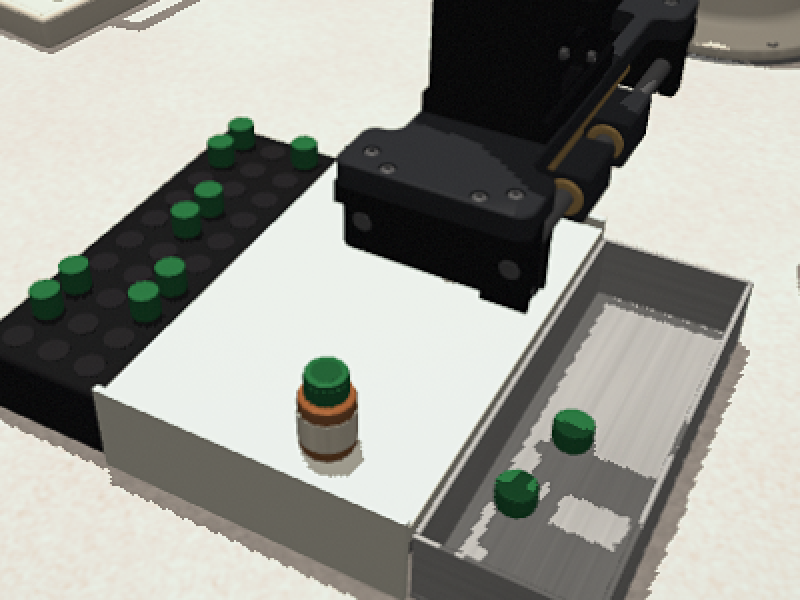

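The second cap is in the bin at crop pixel (516,493), and the far vial has not moved. Next is the near cap.

```bash
python3 -m inch '[{"hand":0.93,"slide":[-4.4,-6,0],"yaw":0},{"hand":0.93,"slide":[-8.8,-12,0],"yaw":0},{"hand":0.93,"slide":[-8.8,-12,0],"yaw":0},{"hand":0.93,"slide":[-8.8,-12,0],"yaw":0},{"hand":0.93,"slide":[-8.8,-12,0],"yaw":0},{"hand":0.93,"slide":[-8.8,-12,-3],"yaw":0},{"hand":0.93,"slide":[-8.8,-12,-6],"yaw":0},{"hand":0.93,"slide":[-8.8,-12,-6.2],"yaw":0},{"hand":0.93,"slide":[-8.8,-12,-6.2],"yaw":0}]'
python3 -c "
from h import *
cv2.imwrite('pics/s5.png',capture('scene')[120:420,150:550].repeat(2,0).repeat(2,1))"
```

```text
time_s: 9.43
tcp_pos: [0.5216, 0.0208, 0.1448]
ee_rot: [[0.145, -0.989, 0.001], [-0.989, -0.145, -0.0], [0.0, -0.001, -1.0]]
wrist_force: [-0.2, 0.8, 0.1]
gripper_width: 0.07
```

View pics/s5.png

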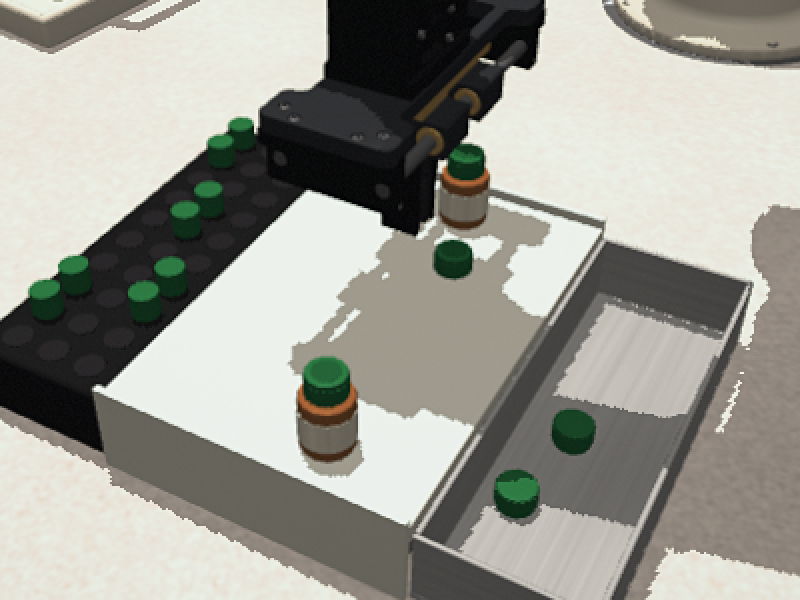

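The fingers are behind the last cap at crop pixel (453,258). I lower by 19 mm, sweep, lift, and then back off.

```bash
python3 -m inch '[{"hand":0.93,"slide":[0,0,-1],"yaw":0},{"hand":0.93,"slide":[0,0,-1.9],"yaw":0},{"hand":0.93,"slide":[0,0,-1.9],"yaw":0},{"hand":0.93,"slide":[-0.15,1,-1.9],"yaw":0},{"hand":0.93,"slide":[-0.3,2,-1.9],"yaw":0},{"hand":0.93,"slide":[-0.44,3,-1.9],"yaw":0},{"hand":0.93,"slide":[-0.6,4,-1.9],"yaw":0},{"hand":0.93,"slide":[-0.73,5,-1.9],"yaw":0},{"hand":0.93,"slide":[-0.87,6,-1.9],"yaw":0},{"hand":0.93,"slide":[-1.0,7,-1.9],"yaw":0}]'
python3 -m inch '[{"hand":0.93,"slide":[-0.15,1,0],"yaw":0},{"hand":0.93,"slide":[-0.3,2,0],"yaw":0},{"hand":0.93,"slide":[-0.45,3,0],"yaw":0},{"hand":0.93,"slide":[-0.52,3.4,0],"yaw":0},{"hand":0.93,"slide":[-0.52,3.4,0],"yaw":0},{"hand":0.93,"slide":[-0.52,3.4,4],"yaw":0},{"hand":0.93,"slide":[-0.52,3.4,9],"yaw":0},{"hand":0.93,"slide":[-0.52,3.4,12],"yaw":0},{"hand":0.93,"slide":[-0.52,3.4,12],"yaw":0}]'
python3 -m inch '[{"hand":0.93,"slide":[0,6,0],"yaw":0},{"hand":0.93,"slide":[0,12,0],"yaw":0},{"hand":0.93,"slide":[0,18,0],"yaw":0},{"hand":0.93,"slide":[0,24,0],"yaw":0},{"hand":0.93,"slide":[0,24,0],"yaw":0},{"hand":0.93,"slide":[0,24,0],"yaw":0},{"hand":0.93,"slide":[0,24,0],"yaw":0},{"hand":0.93,"slide":[0,24,0],"yaw":0}]'
python3 -c "
from h import *
a=capture('top');cv2.imwrite('pics/t6.png',a)
for c,s in greens('top',a):
    if s[0]<360: print(c.round(1),s[4])
"
```

```text
time_s: 10.72
tcp_pos: [0.5104, 0.0908, 0.1254]
ee_rot: [[0.144, -0.99, 0.0], [-0.99, -0.144, 0.0], [-0.0, -0.0, -1.0]]
wrist_force: [0.0, 0.4, 0.6]
gripper_width: 0.075
time_s: 11.85
tcp_pos: [0.5063, 0.1243, 0.2481]
ee_rot: [[0.143, -0.99, 0.006], [-0.99, -0.143, 0.003], [-0.002, -0.006, -1.0]]
wrist_force: [-0.5, -0.4, -0.2]
gripper_width: 0.066
time_s: 12.85
tcp_pos: [0.5055, 0.3629, 0.2455]
ee_rot: [[0.142, -0.99, -0.0], [-0.99, -0.142, -0.0], [0.0, 0.0, -1.0]]
wrist_force: [0.7, 0.1, -0.2]
gripper_width: 0.067
[277.5 177.6] 211
[230.5 230.3] 177
[228.9 267.7] 177
[239.2 300.3] 174
[315.8 325.4] 205
```

View pics/t6.png

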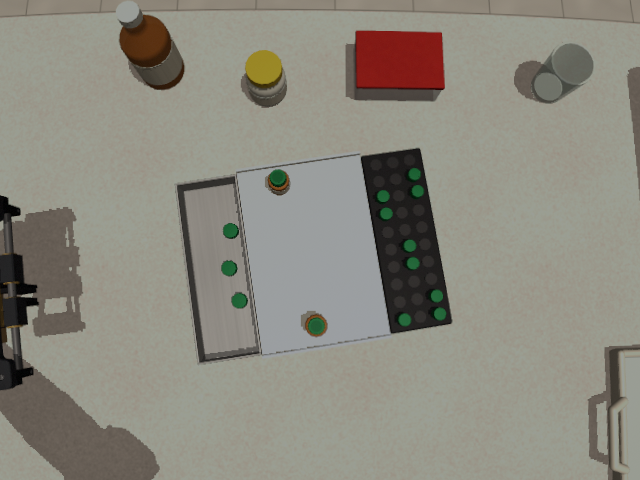

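All three caps appear inside the bin at (230,230), (229,268) and (239,300), and the vial pixels have not changed. The last cap lies close to the board-side wall, so I'll check that it is flat on the floor.

Run:
```python
from h import *
a=capture('scene');cv2.imwrite('pics/s7.png',cv2.resize(a[200:460,340:560],None,fx=2.3,fy=2.3))
th=np.radians(98.27);Y=np.array([np.cos(th),np.sin(th)]);X=np.array([Y[1],-Y[0]]);o=np.array([.5735,.0308])+.136*Y
for p in [(230.5,230.3),(228.9,267.7),(239.2,300.3)]: print(((world("top",p,.017)[0]-o)@np.c_[X,Y]*1000).round(1))
```

```text
[ 52.  -22.1]
[ -2.6 -12.7]
[-51.9 -21.5]
```

View pics/s7.png

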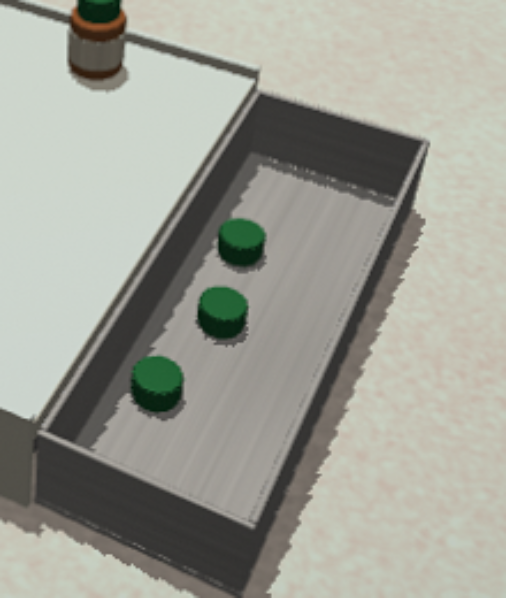

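All three caps lie flat on the bin floor, at crop pixels (241,242), (222,312) and (157,383).

```bash
python3 -c "
from station import *
print(finish_job())"
```

```text
the job is handed in; nothing more can be done
None
```

I swept the three loose caps one after another along their lanes into the catch bin, with the nearly closed fingertips 3 to 6 mm above the board. No cap was picked up. I handed the job in at about 13 s.

- **Caps:** the last pictures show all three lying flat on the bin floor. Their bin-frame positions are about (52, -22), (-3, -13) and (-52, -22) mm, well inside the walls.
- **Vials:** both are upright, and their cap pixels in the top view are the same as at the start.
- **Arm:** it was clear of everything, and the wrist force after each move was about 1 N or less.
- **Failed or disagreeing checks:** my first automatic board outline caught only a patch of the board. I used corners read from the picture instead, and these matched the stated 260 by 180 mm to within about 1 mm.

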